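# Probe the sensor sleeves and slide the open one into the nest

### The arm

A 6-joint arm with a two-finger parallel gripper is mounted at the origin on a cart in front of the work surface, level with it; the furniture and walls round the work are solid. World frame = base frame: x ahead of the robot, y to its left, z up, the work surface at z = 0. Lengths are in m, angles in rad, forces in N, time in s.
With the tool pointing down it reaches from about 0.4 to 0.825 m from the base axis. Payload 7 kg.
Tool frame: the origin (TCP) lies between the finger pads; the fingertips stand 8 mm ahead of it and the grasp point (between the pads) lies 11 mm behind it (arm.finger_overhang is the distance from the TCP to the fingertips, in m); z points along the fingers, y is the line along which they close (so a half turn about z gives the same grasp; the last joint's range is limited). The gripper opens to 88 mm and grips with 3 to 60 N. Pads are 19 mm wide; open, the fingers measure 130 mm over their backs; the gripper's body (78 mm by 193 mm) begins 47 mm behind the grasp point.
Start: joints at [1.507, 0.359, 0.012, 0, -1.224, -0.288], TCP at [0.233, 0.634, 0.235] pointing down, gripper open.
Joint ranges: [-3.07, 3.07], [-1.43, 2.12], [-1.02, 1.25], [-3.03, 1.67], [-3.05, -0], [-3.03, 3.03]. Speed limits (rad/s): [2.39, 2.39, 3.01, 3.14, 3.14, 3.14].

### API

Orientations are given as [roll, pitch, yaw] about the fixed x, y, z axes, in that order (R = Rz(yaw) Ry(pitch) Rx(roll)).
In Python, from station import arm gives the robot as it stands.
- The arm moves only by the tool move_arm, never from a script. Its argument "rows" is text: rows parted by semicolons, each of 7 numbers parted by spaces: the turn, a rotation vector about the tool's x, y, z in degrees, then the shift along the tool's x, y, z in m, then the finger opening in m, from 0 to 0.0876. A call has 1 to 8 rows; each row shifts and turns the commanded pose from where the row before left it, along the tool's axes as they then stand; what a row does not reach is not made up. A row lasts 1/8 s, in which the tool goes at most 62.5 mm and 10.7 degrees, less where a joint would pass 70% of its speed; a pose out of reach is approached as far as the arm can. A call is refused whole if a number of a shift passes 0.0625 or a number of a turn 10.7, either way. A call with a gripper value outside its range is refused whole. The fingers move at their own pace and stop on an object; "squeeze" is the grip in N (left out, the last holds). Time passes only in rows, so rows that do not move let the fingers close. It gives the time, the measured TCP pose, the force, the opening and the grip force at its end, in the units of the state.
- arm.get_state(): the state, without advancing time (a new reading comes with each control period).
- arm.grab_frame(name): name is "scene" or "top" or "wrist"; returns (picture, depth): 400x640x3 uint8, blue, green, red; 400x640 float32, m along the optical axis (not along the pixel's ray), 0 where there is no reading.
- arm.camera_model(name): a dict with "mtx" (3x3 intrinsics, pixels), "camera_from_world" (4x4, takes a point from world to camera coordinates); the wrist camera has in their place "mount" (4x4, takes a point from camera to tool coordinates, whose origin is the TCP and whose axes are the flange's). Camera axes: x right, y down, z forward; pixel columns grow to the right and rows downward; lengths in m; the calibration is good to about 2 mm. A picture is of the moment at which its call begins: read the wrist's pose just before it. camera_model takes no time and is no camera call.
- arm.job_done(): hands the job in; it is judged then, once.
The state is a dict: "t": time; "q": joint angles; "qd": joint speeds; "joint_efforts": joint torques, N m; "eef_pos": TCP position; "ee_rot": TCP orientation; "force": force on the tool from outside, world axes, zero at the start; "moment": the same for the moment, N m; "width": finger opening in m; "gripper_force": force on a finger pad.
Only numpy, scipy, OpenCV 4.12 (cv2) and the standard library are available. Lean on these libraries where they do the work, as an engineer would, in place of code of your own. Each camera call takes 0.05 s, during which the arm holds its last target. There are 200 camera calls.

### The job

Two of the three flanged sleeves are closed at the foot and one is open right through, though they look alike: take the gauge pin from its stand and probe the bores to find the one that lets the pin down to the bench. With the pin in its bore, slide that sleeve along the bench into the U-shaped locating nest until it is fully home behind the spring plungers, and leave the pin standing in it. Leave the two closed sleeves standing where they are, and touch the sleeves only with the pin, never with the gripper.

Things in the scene. Friction and masses are not known exactly. Their poses are not given: they have to be found in the camera images.
- pin: steel gauge pin, 60 g, upright in the stand's middle hole at the start, tip 6 mm above the bench. Origin: middle of the tip (lower end), z up along the pin. Shank 9 mm across up to 62 mm from the tip, tapering to 3 mm over its last 8 mm; above it a round dark grooved handle, 14 mm across, to 102 mm. Standing free in a sleeve it leans up to about 0.1 rad.
- pin_grip (a point): centre of the gauge pin's round handle (14 mm across, 40 mm long), 82 mm above its tip; axes as the pin's
- stand: fixed grey block of the gauge set, 56 x 100 mm, 36 mm high; origin: centre of the underside, y along its length. The gauge pin stands in the middle hole (10.5 mm across, 30 mm deep); two thin pins without handle, 28 mm to either side along y, rise to 50 mm above the bench and stay there.
- sleeve_1: one of three look-alike loose steel sleeves, upright; origin: centre of underside, z up. Flange 56 mm across, 8 high; body 34 across; 44 mm high in all. Central bore 12 mm across, chamfered to 15 at the top. In the open one (changes each start) a pin reaches the bench; in the other two a plug stops it 16 mm above the bench. About 300 g; push gently or it rocks.
- sleeve_2: one of three look-alike loose steel sleeves, upright; origin: centre of underside, z up. Flange 56 mm across, 8 high; body 34 across; 44 mm high in all. Central bore 12 mm across, chamfered to 15 at the top. In the open one (changes each start) a pin reaches the bench; in the other two a plug stops it 16 mm above the bench. About 300 g; push gently or it rocks.
- sleeve_3: one of three look-alike loose steel sleeves, upright; origin: centre of underside, z up. Flange 56 mm across, 8 high; body 34 across; 44 mm high in all. Central bore 12 mm across, chamfered to 15 at the top. In the open one (changes each start) a pin reaches the bench; in the other two a plug stops it 16 mm above the bench. About 300 g; push gently or it rocks.
- nest: fixed dark steel U-shaped nest, 102 x 100 mm, 16 high, no floor. Origin on the bench: centre of a sleeve fully home (it stops 0 to 2 mm further on, +x). Pocket 60 mm wide along x, end half-round; mouth faces -x, 54 mm from the origin, flared to 78 mm: enter towards +x. Spring plungers in both walls, 13 mm before the origin, stick out 5 mm and give way to about 5 N. Bench between nest and sleeves is clear.
Mind the look-alikes: they are no part of the job. Leave any yellow look-alike of the sleeve_2 alone.

How it is judged:
On the way:
1. the pin has been let down through the open sleeve's bore to the bench, where that sleeve stood (moved less than 30 mm) (((height (world z) of pin below 0.009 m and horizontal distance between pin and sleeve_1 below 0.009 m and angle between pin's own z axis and vertical below 0.2 rad and distance of sleeve_1 from where it was at the start of the episode below 0.03 m) or (height (world z) of pin below 0.009 m and horizontal distance between pin and sleeve_2 below 0.009 m and angle between pin's own z axis and vertical below 0.2 rad and distance of sleeve_2 from where it was at the start of the episode below 0.03 m) or (height (world z) of pin below 0.009 m and horizontal distance between pin and sleeve_3 below 0.009 m and angle between pin's own z axis and vertical below 0.2 rad and distance of sleeve_3 from where it was at the start of the episode below 0.03 m))), for 0.05 s.
At the end, for the whole second after the job is handed in: The open sleeve stands upright on the bench within 5 mm of the nest's home point; the gauge pin stands released and at rest in its bore, tip within 9 mm of the bench and of the sleeve's axis and leaning less than 0.2 rad; the two closed sleeves stand upright within 25 mm of where they stood (((height (world z) of pin below 0.009 m and horizontal distance between pin and sleeve_1 below 0.009 m and angle between pin's own z axis and vertical below 0.2 rad and horizontal distance between sleeve_1 and nest below 0.005 m and height (world z) of sleeve_1 below 0.006 m and angle between each of sleeve_1, sleeve_2, sleeve_3's own z axis and vertical below 0.06 rad and linear speed of sleeve_1 below 0.01 m/s and linear speed of pin below 0.02 m/s and distance of each of sleeve_2, sleeve_3 from where it was at the start of the episode below 0.025 m) or (height (world z) of pin below 0.009 m and horizontal distance between pin and sleeve_2 below 0.009 m and angle between pin's own z axis and vertical below 0.2 rad and horizontal distance between sleeve_2 and nest below 0.005 m and height (world z) of sleeve_2 below 0.006 m and angle between each of sleeve_2, sleeve_1, sleeve_3's own z axis and vertical below 0.06 rad and linear speed of sleeve_2 below 0.01 m/s and linear speed of pin below 0.02 m/s and distance of each of sleeve_1, sleeve_3 from where it was at the start of the episode below 0.025 m) or (height (world z) of pin below 0.009 m and horizontal distance between pin and sleeve_3 below 0.009 m and angle between pin's own z axis and vertical below 0.2 rad and horizontal distance between sleeve_3 and nest below 0.005 m and height (world z) of sleeve_3 below 0.006 m and angle between each of sleeve_3, sleeve_1, sleeve_2's own z axis and vertical below 0.06 rad and linear speed of sleeve_3 below 0.01 m/s and linear speed of pin below 0.02 m/s and distance of each of sleeve_1, sleeve_2 from where it was at the start of the episode below 0.025 m))); the robot touches nothing.
It fails at once if the gripper itself presses on a sleeve with more than 3 N (contact force between any of the arm, the fingers and sleeve_1 above 3 N or contact force between any of the arm, the fingers and sleeve_2 above 3 N or contact force between any of the arm, the fingers and sleeve_3 above 3 N).
It fails at once if a sleeve is lifted more than 15 mm off the bench or tipped by more than 0.35 rad (height (world z) of any of sleeve_1, sleeve_2, sleeve_3 above 0.015 m or angle between any of sleeve_1, sleeve_2, sleeve_3's own z axis and vertical above 0.35 rad).
It also fails if it takes over 69 s, if anything falls off the work surface, if the arm or the gripper's body presses on something with over 40 N, if the wrist force passes 120 N, or if a joint passes its speed limit or range.

## Working session

There is one attempt and no reset: what is moved stays moved. The work goes in short steps, Python scripts to look and compute and a tool call to move; the robot and the scene stay as the last step left them, time stands still between calls to the robot, and variables do not carry over. Pictures are saved under pics/ and viewed, at most 10 in all, crops included, and the job is handed in when it is done.

Besides the shell and the picture viewer there is one more tool, called after "Call:" by a JSON object that holds its "op" and its "data". move_arm: Moves the arm, as the interface text tells. Its arguments: {"type":"object","properties":{"rows":{"type":"string"},"squeeze":{"type":"number"}},"required":["rows"]}

```bash
mkdir -p pics; python3 - <<'E'
from station import arm
import cv2,numpy as np
s=arm.get_state();print(s['t'],s['eef_pos'],s['ee_rot'],s['width'])
for n in("scene","top"):
    im,d=arm.grab_frame(n);cv2.imwrite(f"pics/{n}0.png",im);np.save(f"pics/{n}0.npy",d)
    m=arm.camera_model(n);print(n,np.round(m["mtx"],1).tolist(),np.round(m["camera_from_world"],4).tolist())
print(np.round(arm.camera_model("wrist")["mount"],4).tolist())
E
```

```text
0.0 [0.23246391 0.63320154 0.23360898] [ 3.13992168e+00 -1.45162754e-04 -3.51929858e-01] 0.08768116544482925
scene [[420.3, 0.0, 315.2], [0.0, 420.3, 192.8], [0.0, 0.0, 1.0]] [[-0.8163, -0.5775, -0.0141, 0.4375], [-0.2802, 0.4172, -0.8645, 0.213], [0.5051, -0.7018, -0.5024, 0.6759], [0.0, 0.0, 0.0, 1.0]]
top [[515.6, 0.0, 322.9], [0.0, 515.6, 197.1], [0.0, 0.0, 1.0]] [[0.0239, -0.9993, 0.0276, -0.0075], [-0.9885, -0.0277, -0.1484, 0.5413], [0.1491, -0.0237, -0.9885, 1.0355], [0.0, 0.0, 0.0, 1.0]]
[[0.0012, -0.9609, -0.2768, 0.0758], [1.0, 0.0012, 0.0002, 0.0], [0.0001, -0.2768, 0.9609, -0.1491], [0.0, 0.0, 0.0, 1.0]]
```

View pics/top0.png

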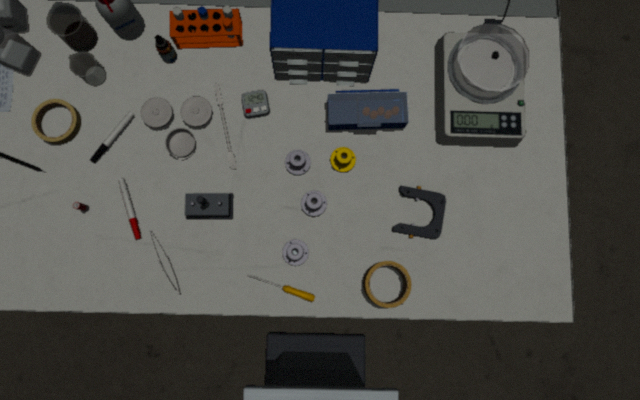

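View pics/scene0.png

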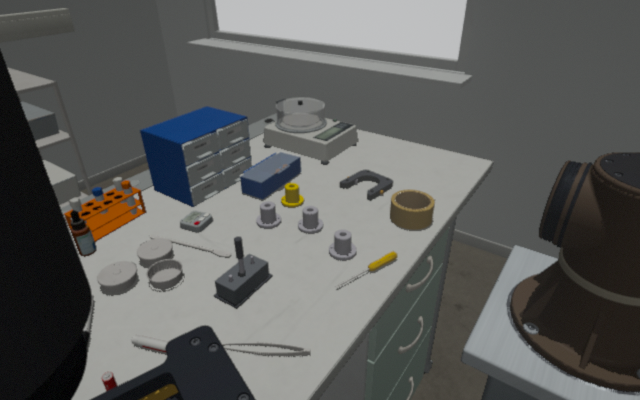

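Top view: three grey sleeves at about (298,161), (314,204) and (295,252). The yellow look-alike is at (343,159) and stays untouched. The nest is at (420,212) with its mouth to image left, and the stand with the pin is at (209,205). Next I'll measure and confirm on an enlarged crop.

```bash
cat > h.py <<'E'
import numpy as np,cv2
from station import arm
from scipy.spatial.transform import Rotation as R
def cam(n,s=None):
    m=arm.camera_model(n);K=np.array(m["mtx"])
    if n!="wrist": W=np.linalg.inv(np.array(m["camera_from_world"]))
    else:
        T=np.eye(4);T[:3,:3]=R.from_euler('xyz',s["ee_rot"]).as_matrix();T[:3,3]=s["eef_pos"]
        W=T@np.array(m["mount"])
    return K,W
def ray(K,W,u,v,z):
    d=W[:3,:3]@np.linalg.inv(K)@np.array([u,v,1.]);o=W[:3,3]
    return o+d*(z-o[2])/d[2]
def proj(K,W,p):
    q=K@(np.linalg.inv(W)@np.append(p,1))[:3];return q[:2]/q[2]
def cloud(K,W,d):
    v,u=np.indices(d.shape);c=np.stack([(u-K[0,2])/K[0,0]*d,(v-K[1,2])/K[1,1]*d,d],-1)
    return c@W[:3,:3].T+W[:3,3]
E
python3 - <<'E'
from h import *
K,W=cam("top");im=cv2.imread("pics/top0.png");d=np.load("pics/top0.npy")
P=cloud(K,W,d)
for n,(u,v) in dict(a=(298,161),b=(314,204),c=(295,252),yel=(343,159),stand=(209,205),nest=(420,212)).items():
    r=20 if n!='nest' else 38
    Q=P[v-r:v+r,u-r:u+r].reshape(-1,3)
    for lo,hi in((.03,.06),(.005,.012),(.012,.02),(.06,.12)):
        S=Q[(Q[:,2]>lo)&(Q[:,2]<hi)]
        if len(S)>8: print(n,lo,len(S),np.round((S.min(0)+S.max(0))/2,4),np.round(np.ptp(S,0),3),np.round(np.median(S,0),4))
c=im[130:280,180:460];cv2.imwrite("pics/crop.png",cv2.resize(c,None,fx=2.8,fy=2.8,interpolation=cv2.INTER_CUBIC))
E
```

```text
a 0.03 209 [0.6212 0.0642 0.0408] [0.033 0.032 0.021] [0.6204 0.0635 0.0442]
a 0.005 259 [0.6277 0.0636 0.0085] [0.084 0.084 0.007] [0.6135 0.061  0.0085]
a 0.012 41 [0.6201 0.0625 0.0158] [0.046 0.049 0.008] [0.6154 0.0637 0.0132]
b 0.03 199 [0.5325 0.0261 0.0402] [0.033 0.031 0.02 ] [0.5321 0.0267 0.044 ]
b 0.005 304 [0.5325 0.0254 0.0085] [0.08  0.083 0.007] [0.5279 0.0262 0.0085]
b 0.012 17 [0.53   0.029  0.0158] [0.043 0.043 0.007] [0.5184 0.0263 0.0134]
c 0.03 194 [0.426  0.063  0.0402] [0.032 0.033 0.02 ] [0.4261 0.0628 0.0447]
c 0.005 323 [0.4249 0.0629 0.0085] [0.075 0.081 0.007] [0.4247 0.0607 0.0085]
c 0.012 40 [0.4258 0.062  0.0159] [0.044 0.051 0.008] [0.4269 0.0639 0.0153]
yel 0.03 202 [ 0.6306 -0.034   0.0406] [0.034 0.034 0.021] [ 0.6297 -0.0337  0.0441]
yel 0.005 256 [ 0.6324 -0.0391  0.0085] [0.087 0.077 0.007] [ 0.6227 -0.0297  0.0084]
yel 0.012 36 [ 0.6313 -0.0356  0.0158] [0.05  0.048 0.007] [ 0.6167 -0.0378  0.0132]
stand 0.03 794 [0.52   0.2444 0.0435] [0.047 0.082 0.026] [0.5175 0.2403 0.0367]
stand 0.005 77 [0.5249 0.25   0.0074] [0.077 0.087 0.005] [0.4952 0.2487 0.0065]
stand 0.012 27 [0.498  0.244  0.0173] [0.003 0.077 0.005] [0.498  0.2394 0.0179]
stand 0.06 74 [0.5203 0.2481 0.0908] [0.013 0.013 0.046] [0.5191 0.2465 0.1066]
nest 0.005 184 [ 0.5206 -0.2034  0.0085] [0.163 0.162 0.007] [ 0.5249 -0.1982  0.0061]
nest 0.012 1133 [ 0.5192 -0.1995  0.016 ] [0.113 0.114 0.008] [ 0.5088 -0.2152  0.0167]
```

View pics/crop.png

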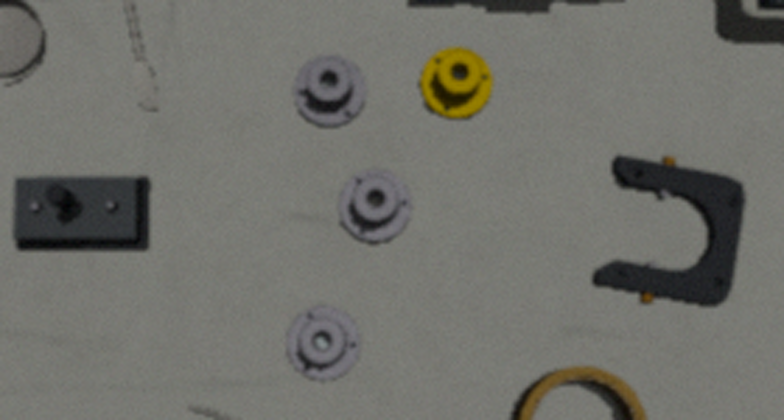

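Crop confirmed: the grey sleeves are the three candidates. The yellow one at crop (457,82) is the look-alike, and only it is yellow. The nest opens towards +y and is tilted about 12°. I'll go above the stand now and refine with the wrist camera.

Call:
{"op": "move_arm", "data": {"rows": "0 0 0 0.05 0.033 0 0.04;0 0 0 0.05 0.033 0 0.04;0 0 0 0.05 0.033 0 0.04;0 0 0 0.05 0.033 0 0.04;0 0 0 0.05 0.033 0 0.04;0 0 0 0.05 0.033 0 0.04;0 0 0 0.05 0.033 0 0.04;0 0 0 0.05 0.033 0 0.04"}}

```text
t: 1.1
eef_pos: [0.5179, 0.2462, 0.2345]
ee_rot: [3.141, 0.0, -0.352]
force: [0.2, 1.4, -0.4]
width: 0.0399
gripper_force: 0.0
```

Call:
{"op": "move_arm", "data": {"rows": "0 0 -8 0 0 0 0.04;0 0 0 0 0 0 0.04;0 0 0 0 0 0 0.04"}}

```text
t: 1.48
eef_pos: [0.5168, 0.2483, 0.2344]
ee_rot: [3.141, 0.0, -0.214]
force: [0.3, 0.1, -0.6]
width: 0.04
gripper_force: 0.0
```

```bash
python3 - <<'E'
from h import *
s=arm.get_state();print(s['t'],s['eef_pos'],s['ee_rot'],s['width'],s['force'])
im,d=arm.grab_frame("wrist");cv2.imwrite("pics/w1.png",im);np.save("pics/w1.npy",d)
np.savez("pics/w1s.npz",p=s['eef_pos'],r=s['ee_rot'])
K,W=cam("wrist",s);print(K[0,0])
for n,p in dict(a=(.6204,.0638,.044),b=(.5323,.0262,.044),c=(.426,.063,.044),pin=(.5195,.247,.108),nest=(.52,-.19,.016)).items():print(n,proj(K,W,p))
E
```

```text
1.475 [0.51677568 0.2483023  0.23435824] [ 3.14132430e+00  3.07940521e-04 -2.14347454e-01] 0.03999018811174887 [ 0.34580711  0.07120365 -0.58273464]
289.7795457859671
a [467.71797455  57.23465722]
b [506.59013755 132.79111799]
c [479.69961576 225.02254131]
pin [319.56331546 197.47252619]
nest [675.37068458 102.90770527]
```

View pics/w1.png

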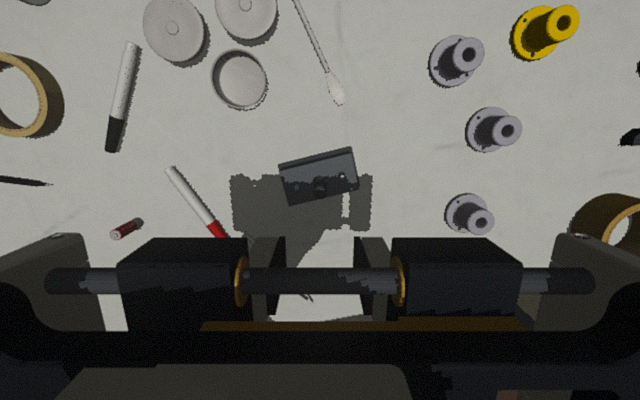

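Wrist view: pin and stand near (320,180), sleeve tops near (469,54), (508,131) and (481,223). All are within about 2 px of the prediction. I'll compare with the wrist depth cloud.

```bash
python3 - <<'E'
from h import *
z=np.load("pics/w1s.npz");s=dict(eef_pos=z['p'],ee_rot=z['r']);K,W=cam("wrist",s);d=np.load("pics/w1.npy");P=cloud(K,W,d).reshape(-1,3)
Kt,Wt=cam("top");Pt=cloud(Kt,Wt,np.load("pics/top0.npy")).reshape(-1,3)
def f(P,c,r,lo,hi):
    S=P[(np.hypot(P[:,0]-c[0],P[:,1]-c[1])<r)&(P[:,2]>lo)&(P[:,2]<hi)]
    if len(S)<5: return len(S)
    e=cv2.minEnclosingCircle(S[:,:2].astype(np.float32)*1000);return len(S),np.round(e[0],1),round(e[1],1),np.round(S.mean(0)*1000,1)
for n,c in dict(a=(.6204,.0638),b=(.5323,.0262),c=(.426,.063)).items():
    print(n,"wrist",f(P,c,.025,.041,.047),"top",f(Pt,c,.025,.041,.047))
print("pin",f(P,(.52,.247),.02,.10,.115),f(Pt,(.52,.247),.02,.10,.115))
print("stand",f(P,(.52,.247),.07,.033,.039),f(Pt,(.52,.247),.07,.033,.039))
S=Pt[(abs(Pt[:,0]-.52)<.075)&(abs(Pt[:,1]+.2)<.075)&(Pt[:,2]>.013)&(Pt[:,2]<.022)]
q=(S[:,:2]*1000).astype(np.float32)
print(cv2.minAreaRect(q),cv2.boxPoints(cv2.minAreaRect(q)))
im=cv2.imread("pics/top0.png");c=im[170:255,375:465];cv2.imwrite("pics/nest.png",cv2.resize(c,None,fx=6,fy=6,interpolation=cv2.INTER_CUBIC))
E
```

```text
a wrist (758, array([623.1,  62.3]), 17.4, array([623.5,  62.3,  42.8])) top (158, array([621.3,  63.9]), 17.2, array([621.5,  64.1,  44.2]))
b wrist (616, array([535.1,  24.5]), 17.3, array([534.9,  25.1,  42.7])) top (161, array([532.4,  26.2]), 17.3, array([532.9,  26.1,  44.1]))
c wrist (467, array([429. ,  61.1]), 17.4, array([429.3,  61.1,  42.6])) top (164, array([426.8,  62.9]), 16.9, array([426.8,  62.2,  44.3]))
pin (158, array([524.8, 245.5]), 6.8, array([525.1, 245.4, 106.3])) (48, array([520.7, 248.9]), 7.1, array([520.1, 248.3, 107.8]))
stand (2400, array([522.8, 246.7]), 49.8, array([524.1, 246.2,  34.8])) (734, array([520., 249.]), 49.8, array([519.1, 247.6,  36.3]))
((517.7095947265625, -200.89825439453125), (102.55658721923828, 114.03321838378906), 80.8050765991211) [[ 453.2317  -242.40674]
 [ 565.7996  -260.62854]
 [ 582.1875  -159.38977]
 [ 469.61957 -141.16797]]
```

Call:
{"op": "move_arm", "data": {"rows": "0 0 0 0.003 0.001 0.05 0.04;0 0 0 0 0 0.05 0.04;0 0 0 0 0 0 0.04"}}

```text
t: 1.9
eef_pos: [0.5174, 0.2454, 0.1313]
ee_rot: [3.136, 0.005, -0.213]
force: [0.2, 0.3, 0.2]
width: 0.0397
gripper_force: 0.0
```

Call:
{"op": "move_arm", "data": {"rows": "0 0 0 0.0045 -0.0025 0.03 0.04;0 0 0 0 0 0.024 0.04;0 0 0 0 0 0 0.04;0 0 0 0 0 0 0.012;0 0 0 0 0 0 0.008;0 0 0 0 0 0 0.008;0 0 0 0 0 0 0.008", "squeeze": 8}}

```text
t: 2.78
eef_pos: [0.5251, 0.248, 0.0813]
ee_rot: [-3.141, -0.001, -0.212]
force: [-0.5, -1.1, 3.2]
width: 0.014
gripper_force: 8.0
```

Call:
{"op": "move_arm", "data": {"rows": "0 0 0 0 0 0 0.008;0 0 0 0 0 -0.02 0.008;0 0 0 0 0 -0.035 0.008;0 0 0 0 0 0 0.008", "squeeze": 40}}

```text
t: 3.28
eef_pos: [0.5261, 0.2489, 0.138]
ee_rot: [-3.138, -0.003, -0.212]
force: [0.1, 0.2, -1.7]
width: 0.0129
gripper_force: 40.0
```

```bash
python3 - <<'E'
from h import *
Kt,Wt=cam("top");P=cloud(Kt,Wt,np.load("pics/top0.npy"));im=cv2.imread("pics/top0.png")
for n,c in dict(a=(.6214,.0640),b=(.5326,.0262),c=(.4268,.0627),y=(.6306,-.034)).items():
    u,v=np.round(proj(Kt,Wt,(*c,.044))).astype(int);print(n,u,v);print(np.round(P[v-3:v+5,u-3:u+4,2]*1000).astype(int));print(im[v,u],im[v+1,u])
s=arm.get_state();print(s['eef_pos'],s['force'],s['width'])
E
```

```text
a 297 158
[[48 47 45 44 48 44 46]
 [45 40 43 43 43 44 42]
 [47 37 29 32 32 43 44]
 [44 27 23 21 27 33 41]
 [33 19 16 17 18 23 43]
 [42 20 18 12 19 41 45]
 [49 43 18 18 42 43 43]
 [48 43 46 41 46 47 45]]
[33 34 31] [49 49 45]
b 313 201
[[44 44 43 44 42 42 44]
 [47 43 32 30 29 38 40]
 [43 29 10  4  7 22 44]
 [45  1  0  0  2  1 34]
 [43 -1  3  5 -1 -2 44]
 [41 46  3 -1  2 -4 43]
 [47 42 43 40 43 48 42]
 [45 45 43 44 41 46 46]]
[44 48 47] [51 55 56]
c 294 252
[[42 44 37 30 28 44 45]
 [44 28 17 16 19 18 44]
 [45 16 17 18 20 17 16]
 [39 14 19 15 19 20 18]
 [48 15 17 19 20 17 41]
 [46 45 15 15 19 41 46]
 [42 43 45 43 42 47 45]
 [47 46 48 46 46 44 47]]
[135 134 125] [127 126 120]
y 343 156
[[46 48 45 39 43 42 42]
 [46 40 31 32 37 38 44]
 [43 31 24 21 29 31 44]
 [44  5 -1  0 17 26 41]
 [47 -2  0 -1  0 18 45]
 [48 43  4 -2  1 39 40]
 [49 45 40 48 47 43 46]
 [43 47 45 44 44 44 44]]
[34 42 39] [36 50 54]
[0.52609483 0.24887757 0.13803428] [ 0.08252793  0.15307526 -1.71818492] 0.012943430231611769
```

View pics/nest.png

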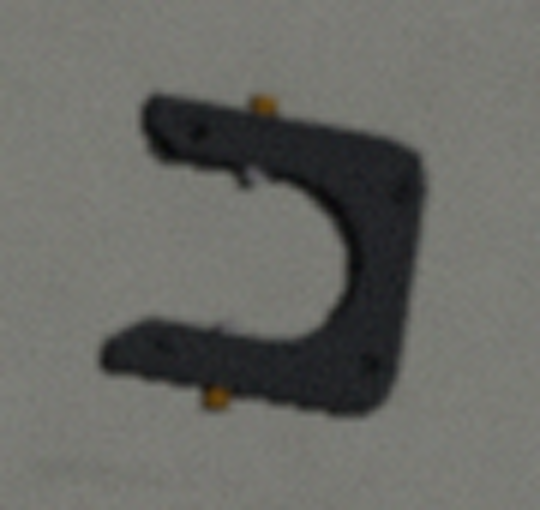

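The depth in the bores suggests b is the open one (0 mm at the bottom, against about 17 mm for a and c). I'll probe b first.

Call:
{"op": "move_arm", "data": {"rows": "0 0 -2.7 0.006 0.02 0 0.008;0 0 0 0.012 0.05 0 0.008;0 0 0 0.012 0.05 0 0.008;0 0 0 0.012 0.05 0 0.008;0 0 0 0.006 0.0486 0 0.008;0 0 0 0 0 0 0.008;0 0 0 0 0 0 0.008"}}

```text
t: 4.15
eef_pos: [0.5351, 0.0241, 0.135]
ee_rot: [3.141, 0.001, -0.166]
force: [-0.2, 1.5, -1.6]
width: 0.013
gripper_force: 40.0
```

```bash
python3 - <<'E'
from h import *
s=arm.get_state();print(s['t'],s['eef_pos'],s['ee_rot'],s['force'],s['width'])
im,d=arm.grab_frame("top");cv2.imwrite("pics/top1.png",im);np.save("pics/top1.npy",d)
i2,d2=arm.grab_frame("wrist");np.save("pics/w2.npy",d2)
c=cv2.resize(i2[60:260,220:420],None,fx=2,fy=2)
i3,_=arm.grab_frame("scene")
c2=cv2.resize(i3[150:270,240:380],None,fy=400/120,fx=400/140);cv2.imwrite("pics/chk.png",np.hstack([c,c2]))
Kt,Wt=cam("top")
pl=[ray(Kt,Wt,u/6+375-.4,v/6+170-.4,.009)*1000 for u,v in((264,105),(215,398))];print(np.round(pl,1),np.round(np.mean(pl,0),1))
P=cloud(Kt,Wt,np.load("pics/top0.npy")).reshape(-1,3)
q=P[(abs(P[:,0]-.52)<.07)&(abs(P[:,1]+.205)<.07)]
h=q[(q[:,2]>.012)&(q[:,2]<.022)][:,:2]
for yaw in(-.14,-.165,-.19):
  nx=np.array([np.sin(yaw),-np.cos(yaw)]);ny=np.array([-nx[1],nx[0]])
  A=(h-[.517,-.204])@np.c_[nx,ny]*1000
  f=A[:,0];print(yaw,"x",f.min(),f.max(),"inner walls x in -40..-20 :",end='')
  m=(f>-40)&(f<-20);y=A[m,1];print(y.min(),y[y<0].max(),y[y>0].min(),y.max(),end=' ')
  m=(f>15)&(f<40);y=A[m,1];print(y.min(),y.max(),"end:",f[(abs(A[:,1])<6)].min())
E
```

```text
4.15 [0.53506777 0.02412451 0.13504117] [ 3.14147947e+00  5.53692343e-04 -1.66047755e-01] [-0.21773638  1.50215235 -1.55296347] 0.0129906526214952
[[ 573.9 -200.9    9. ]
 [ 467.6 -183.     9. ]] [ 520.8 -192.     9. ]
-0.14 x -55.41478839800485 48.72462837675279 inner walls x in -40..-20 :-49.437862651978996 -28.48320031271112 30.578469831782066 51.53333382580967 -50.37328272367184 50.0050324121254 end: 28.296533539737688
-0.165 x -54.64288918656015 48.08553890933714 inner walls x in -40..-20 :-50.12673083248202 -29.441393076589026 29.672434405685784 50.70439673212086 -49.7397990008889 50.597777702655605 end: 27.495762978267745
-0.19 x -55.67008047620023 48.71746276111192 inner walls x in -40..-20 :-50.88399227052367 -30.38118592815279 28.686239711341248 49.843771040973834 -49.09600748132241 51.158901029150414 end: 27.635323854979667
```

View pics/chk.png

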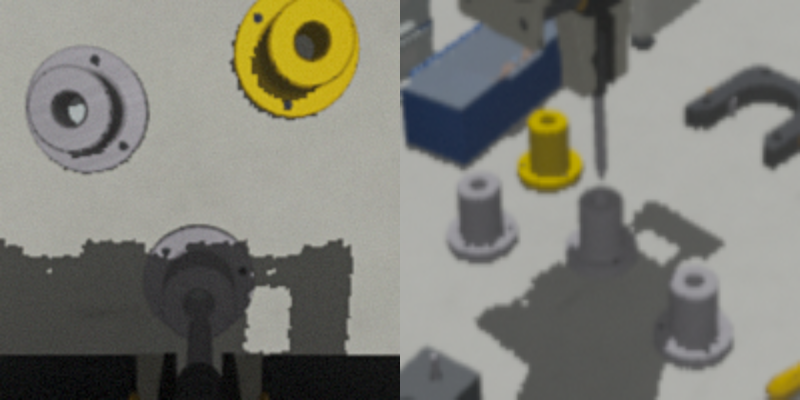

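Scene view: the pin tip is directly over the middle sleeve's bore. The tool is still 2 mm short, so I'll correct that and go down gently, watching the force.

Call:
{"op": "move_arm", "data": {"rows": "0 0 0 0.002 -0.0012 0 0.008;0 0 0 0 0 0.01 0.008;0 0 0 0 0 0.008 0.008;0 0 0 0 0 0.006 0.008;0 0 0 0 0 0 0.008;0 0 0 0 0 0 0.008"}}

```text
t: 5.05
eef_pos: [0.5376, 0.0251, 0.1117]
ee_rot: [3.142, -0.0, -0.165]
force: [0.1, -0.2, -1.1]
width: 0.0133
gripper_force: 40.0
```

Call:
{"op": "move_arm", "data": {"rows": "0 0 0 0 0 0.005 0.008;0 0 0 0 0 0.005 0.008;0 0 0 0 0 0 0.008;0 0 0 0 0 0 0.008"}}

```text
t: 5.55
eef_pos: [0.5375, 0.0251, 0.1016]
ee_rot: [3.142, -0.0, -0.165]
force: [-0.5, -0.2, -1.0]
width: 0.013
gripper_force: 40.0
```

Call:
{"op": "move_arm", "data": {"rows": "0 0 0 0 0 0.005 0.008;0 0 0 0 0 0.005 0.008;0 0 0 0 0 0.003 0.008;0 0 0 0 0 0 0.008;0 0 0 0 0 0 0.008"}}

```text
t: 6.18
eef_pos: [0.5375, 0.0251, 0.0886]
ee_rot: [3.142, -0.0, -0.165]
force: [0.1, 0.2, 0.4]
width: 0.0134
gripper_force: 40.0
```

Call:
{"op": "move_arm", "data": {"rows": "0 0 0 0 0 0.004 0.008;0 0 0 0 0 0.004 0.008;0 0 0 0 0 0.002 0.008;0 0 0 0 0 0 0.008;0 0 0 0 0 0 0.008"}}

```text
t: 6.8
eef_pos: [0.5375, 0.0251, 0.0786]
ee_rot: [-3.142, -0.0, -0.165]
force: [0.4, 0.4, 0.1]
width: 0.0128
gripper_force: 40.0
```

The tip is past the plug level, about 3 mm above the bench, with no resistance, so the middle sleeve is the open one. I'll tilt the pin 4° with its tip leading towards the nest, so that it pushes low.

Call:
{"op": "move_arm", "data": {"rows": "-2 0 0 0 -0.0019 0 0.008;-2 0 0 0 -0.0019 0 0.008;0 0 0 0 0 0 0.008;0 0 0 0 0 0 0.008"}}

```text
t: 7.3
eef_pos: [0.5378, 0.0288, 0.0784]
ee_rot: [3.072, 0.0, -0.165]
force: [-0.9, -0.4, 0.1]
width: 0.013
gripper_force: 40.0
```

Call:
{"op": "move_arm", "data": {"rows": "0 0 0 0.0005 0.003 0.0002 0.008;0 0 0 0.001 0.005 0.00035 0.008;0 0 0 0.0014 0.007 0.0005 0.008;0 0 0 0.0014 0.007 0.0005 0.008;0 0 0 0.0014 0.007 0.0005 0.008;0 0 0 0 0 0 0.008"}}

```text
t: 8.05
eef_pos: [0.5387, -0.0016, 0.0785]
ee_rot: [3.071, 0.0, -0.166]
force: [-0.0, 0.0, -0.3]
width: 0.0133
gripper_force: 40.0
```

Call:
{"op": "move_arm", "data": {"rows": "0 0 0 0.001 0.005 0.00035 0.008;0 0 0 0.0021 0.01 0.0007 0.008;0 0 0 0.0021 0.01 0.0007 0.008;0 0 0 0.0021 0.01 0.0007 0.008;0 0 0 0.0021 0.01 0.0007 0.008;0 0 0 0.0021 0.01 0.0007 0.008;0 0 0 0.0021 0.01 0.0007 0.008;0 0 0 0.001 0.005 0.00035 0.008"}}

```text
t: 9.05
eef_pos: [0.5417, -0.0731, 0.0784]
ee_rot: [3.072, 0.0, -0.166]
force: [0.6, 2.4, -0.1]
width: 0.0136
gripper_force: 40.0
```

Call:
{"op": "move_arm", "data": {"rows": "0 0 0 0.001 0.005 0.00035 0.008;0 0 0 0.0014 0.01 0.0007 0.008;0 0 0 0 0.005 0.0003 0.008;0 0 0 0 0 0 0.008;0 0 0 0 0 0 0.008"}}

```text
t: 9.68
eef_pos: [0.5406, -0.0928, 0.0785]
ee_rot: [3.071, 0.0, -0.165]
force: [-0.1, 1.3, -0.7]
width: 0.0128
gripper_force: 40.0
```

```bash
python3 - <<'E'
from h import *
s=arm.get_state();print(s['t'],s['eef_pos'],s['ee_rot'],s['force'])
fr={}
for n in("top","scene","wrist"):
    im,d=arm.grab_frame(n);fr[n]=im;np.save(f"pics/{n}2.npy",d)
Kt,Wt=cam("top");P=cloud(Kt,Wt,np.load("pics/top2.npy")).reshape(-1,3)
Kw,Ww=cam("wrist",s);Q=cloud(Kw,Ww,np.load("pics/wrist2.npy")).reshape(-1,3)
for nm,X in(("top",P),("wrist",Q)):
  S=X[(abs(X[:,0]-.53)<.045)&(X[:,1]>-.15)&(X[:,1]<-.04)&(X[:,2]>.005)&(X[:,2]<.011)]
  if len(S)>10:print(nm,len(S),cv2.minEnclosingCircle((S[:,:2]*1000).astype(np.float32)))
cv2.imwrite("pics/chk2.png",np.hstack([cv2.resize(fr["wrist"][20:260,180:560],(760,480))[:,180:620],cv2.resize(fr["scene"][150:250,290:410],(360,300)).copy() if 0 else cv2.resize(fr["scene"][140:260,290:380],(360,480))]))
E
```

```text
9.675 [ 0.54055855 -0.09275713  0.07845238] [ 3.07138551e+00  4.69280564e-04 -1.65147123e-01] [-0.14481928  1.33096306 -0.67905469]
top 92 ((509.4335632324219, -94.01522064208984), 55.02104568481445)
wrist 1523 ((537.6087036132812, -96.4217529296875), 27.9636287689209)
```

View pics/chk2.png

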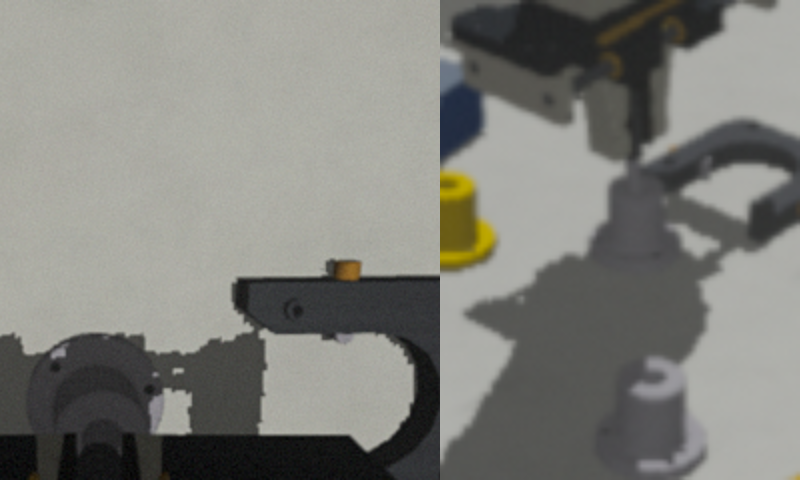

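Wrist view: the sleeve is upright with its flange circle at r = 28 mm. It is laterally within 0.5 mm of the nest's centreline, with 111 mm to go. I'll continue towards the mouth.

Call:
{"op": "move_arm", "data": {"rows": "0 0 0 0 0.005 0.00035 0.008;0 0 0 0 0.01 0.0007 0.008;0 0 0 0 0.01 0.0007 0.008;0 0 0 0 0.01 0.0007 0.008;0 0 0 0 0.01 0.0007 0.008;0 0 0 0 0.01 0.0007 0.008;0 0 0 0 0.01 0.0007 0.008;0 0 0 0 0.005 0.0003 0.008"}}

```text
t: 10.82
eef_pos: [0.5291, -0.1625, 0.0785]
ee_rot: [3.072, 0.0, -0.166]
force: [0.0, 2.5, -0.5]
width: 0.0127
gripper_force: 40.0
```

Call:
{"op": "move_arm", "data": {"rows": "0 0 0 0 0.004 0.0003 0.008;0 0 0 0 0.004 0.0003 0.008;0 0 0 0 0.004 0.0003 0.008;0 0 0 0 0 0 0.008"}}

```text
t: 11.32
eef_pos: [0.5272, -0.1739, 0.0785]
ee_rot: [3.072, 0.0, -0.165]
force: [0.1, 0.5, -0.6]
width: 0.0131
gripper_force: 40.0
```

Call:
{"op": "move_arm", "data": {"rows": "0 0 0 0 0.003 0.0002 0.008;0 0 0 0 0.003 0.0002 0.008;0 0 0 0 0.003 0.0002 0.008;0 0 0 0 0.002 0.0001 0.008;0 0 0 0 0 0 0.008"}}

```text
t: 11.95
eef_pos: [0.5254, -0.1847, 0.0785]
ee_rot: [3.072, 0.0, -0.165]
force: [0.5, 2.1, -0.1]
width: 0.0132
gripper_force: 40.0
```

Call:
{"op": "move_arm", "data": {"rows": "0 0 0 0 0.002 0.0001 0.008;0 0 0 0 0.002 0.0001 0.008;0 0 0 0 0.002 0.0002 0.008;0 0 0 0 0 0 0.008"}}

```text
t: 12.45
eef_pos: [0.5243, -0.1907, 0.0785]
ee_rot: [3.072, 0.0, -0.165]
force: [0.6, 2.2, -0.5]
width: 0.0131
gripper_force: 40.0
```

Call:
{"op": "move_arm", "data": {"rows": "0 0 0 0 0.002 0.0001 0.008;0 0 0 0 0.002 0.0001 0.008;0 0 0 0 0.002 0.0002 0.008;0 0 0 0 0.002 0.0002 0.008;0 0 0 0 0.002 0.0001 0.008;0 0 0 0 0 0 0.008;0 0 0 0 0 0 0.008"}}

```text
t: 13.32
eef_pos: [0.5228, -0.2005, 0.0787]
ee_rot: [3.071, 0.0, -0.165]
force: [0.7, 0.3, -0.8]
width: 0.0133
gripper_force: 40.0
```

```bash
cat > m.py <<'E'
from h import *
s=arm.get_state();print(s['t'],s['eef_pos'],s['ee_rot'],s['force'])
im,d=arm.grab_frame("wrist");Kw,Ww=cam("wrist",s);Q=cloud(Kw,Ww,d).reshape(-1,3)
yaw=-.165;B=np.c_[[np.sin(yaw),-np.cos(yaw)],[np.cos(yaw),np.sin(yaw)]]
A=(Q[:,:2]-[.5196,-.2057])@B*1000;z=Q[:,2]
n=(z>.0125)&(z<.0175)&(abs(A[:,0])<60)&(abs(A[:,1])<60)&(np.hypot(*A.T)>28.8)
f=A[n];print("nest x",f[:,0].min(),f[:,0].max(),"y",f[:,1].min(),f[:,1].max())
w=f[(f[:,0]>-35)&(f[:,0]<-18)&(f[:,1]>0)];print("inner +y wall",np.percentile(w[:,1],[0,3]) if len(w) else None)
m=(z>.004)&(z<.0105)&(np.hypot(*A.T)<36);g=A[m].astype(np.float32);print("flange",len(g),cv2.minEnclosingCircle(g))
m=(z>.039)&(z<.047)&(np.hypot(*A.T)<36);g=A[m].astype(np.float32)
if len(g)>9:print("top",len(g),cv2.minEnclosingCircle(g))
cv2.imwrite("pics/wlast.png",cv2.resize(im[60:270,200:480],(800,600)))
E
python3 m.py
```

```text
13.325 [ 0.52281256 -0.20052641  0.07865321] [ 3.07149904e+00  1.07292198e-04 -1.65046068e-01] [ 0.65554621  0.25149446 -0.84366248]
nest x -53.96882066219516 48.47799881258305 y -11.560812321680709 54.402195040591124
inner +y wall [29.19882365 29.67407607]
flange 1564 ((-0.3950336277484894, -0.9023267030715942), 29.93653106689453)
top 851 ((-2.415830135345459, 2.8789894580841064), 16.342327117919922)
```

View pics/wlast.png

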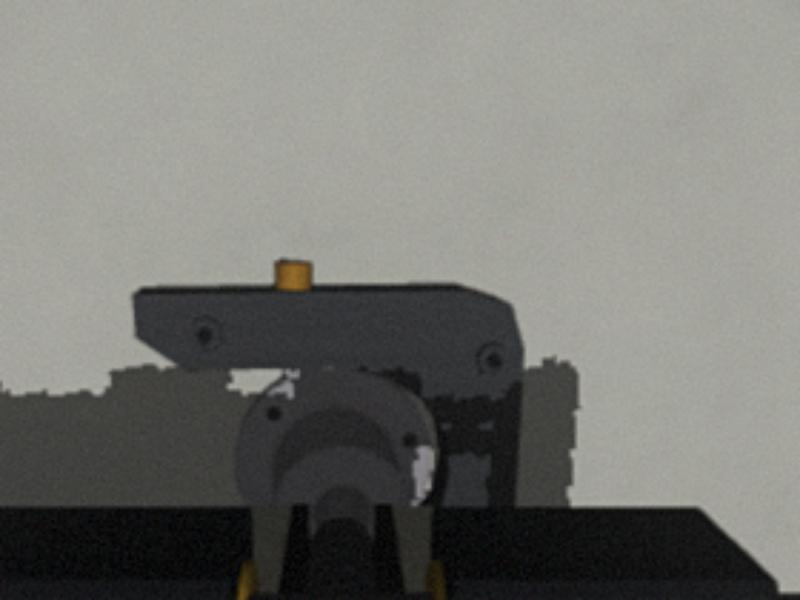

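Wrist view: the flange sits inside the pocket and past the plunger, about 1–2 mm short of home. I'll press on until it stops.

Call:
{"op": "move_arm", "data": {"rows": "0 0 0 0 0.001 0.0001 0.008;0 0 0 0 0.001 0.0001 0.008;0 0 0 0 0 0 0.008;0 0 0 0 0 0 0.008"}}

```text
t: 13.88
eef_pos: [0.5227, -0.2023, 0.0786]
ee_rot: [3.072, -0.0, -0.165]
force: [0.6, 2.8, -0.5]
width: 0.013
gripper_force: 40.0
```

Call:
{"op": "move_arm", "data": {"rows": "0 0 0 0 0.001 0.0001 0.008;0 0 0 0 0 0 0.008;0 0 0 0 0 0 0.008"}}

```text
t: 14.25
eef_pos: [0.5225, -0.2033, 0.0786]
ee_rot: [3.072, -0.0, -0.165]
force: [0.8, 1.8, -0.4]
width: 0.0134
gripper_force: 40.0
```

Call:
{"op": "move_arm", "data": {"rows": "0 0 0 0 0.001 0.0001 0.008;0 0 0 0 0 0 0.008;0 0 0 0 0 0 0.008"}}

```text
t: 14.62
eef_pos: [0.5224, -0.204, 0.0785]
ee_rot: [3.072, -0.0, -0.165]
force: [0.8, 6.1, 1.4]
width: 0.0134
gripper_force: 40.0
```

```bash
python3 m.py
```

```text
14.625 [ 0.52241699 -0.20400703  0.07854095] [ 3.07223486e+00 -4.03227830e-04 -1.65060174e-01] [0.79015539 6.09846622 1.41846787]
nest x -53.91518215716738 48.37705923510689 y -11.322635645878758 55.38240005022764
inner +y wall [28.96141801 29.73873619]
flange 1529 ((1.0491995811462402, 0.11825000494718552), 28.884315490722656)
top 855 ((-0.06007595360279083, 2.143343210220337), 16.613916397094727)
```

It hit the end stop (6 N) and the sleeve is home. Next: back off, set the pin upright, lower it 2 mm and release.

Call:
{"op": "move_arm", "data": {"rows": "0 0 0 0 -0.001 0 0.008;2 0 0 0 0.0017 0 0.008;2 0 0 0 0.0017 0 0.008;0 0 0 0 0 0.002 0.008;0 0 0 0 0 0 0.008;0 0 0 0 0 0 0.008"}}

```text
t: 15.42
eef_pos: [0.5216, -0.2067, 0.0764]
ee_rot: [3.141, 0.001, -0.165]
force: [-0.2, -0.6, -1.7]
width: 0.0131
gripper_force: 40.0
```

Call:
{"op": "move_arm", "data": {"rows": "0 0 0 0 0 0 0.016;0 0 0 0 0 0 0.02;0 0 0 0 0 0 0.03;0 0 0 0 0 0 0.045;0 0 0 0 0 0 0.06;0 0 0 0 0 0 0.06;0 0 0 0 0 0 0.06", "squeeze": 10}}

```text
t: 16.3
eef_pos: [0.5218, -0.2067, 0.0766]
ee_rot: [3.142, -0.0, -0.165]
force: [-0.5, 0.2, -0.5]
width: 0.0591
gripper_force: 0.0
```

Call:
{"op": "move_arm", "data": {"rows": "0 0 0 0 0 -0.01 0.06;0 0 0 0 0 -0.03 0.06;0 0 0 0 0 -0.05 0.06;0 0 0 0 0 -0.05 0.06;0 0 0 0 0 -0.02 0.06;0 0 0 -0.03 0 0 0.06;0 0 0 0 0 0 0.06;0 0 0 0 0 0 0.06"}}

```text
t: 17.3
eef_pos: [0.4925, -0.2018, 0.2373]
ee_rot: [3.142, -0.001, -0.165]
force: [0.5, 0.2, 0.0]
width: 0.0597
gripper_force: 0.0
```

```bash
python3 m.py; python3 - <<'E'
from h import *
im,d=arm.grab_frame("wrist");i2,_=arm.grab_frame("scene")
cv2.imwrite("pics/fin.png",np.hstack([cv2.resize(im[0:300,140:540],(400,300)),cv2.resize(i2[140:260,260:420],(400,300))]))
E
```

```text
17.3 [ 0.49250395 -0.20181916  0.23726879] [ 3.14152935e+00 -1.13585047e-03 -1.64871044e-01] [0.45731911 0.20120956 0.01149322]
nest x -53.81589036586819 48.58610461614027 y -54.96521107657039 53.8589594793061
inner +y wall [29.81300582 29.87916942]
flange 797 ((-1.8017988204956055, -3.2397119998931885), 31.714059829711914)
top 450 ((0.35478460788726807, -0.18255512416362762), 17.090755462646484)
```

View pics/fin.png

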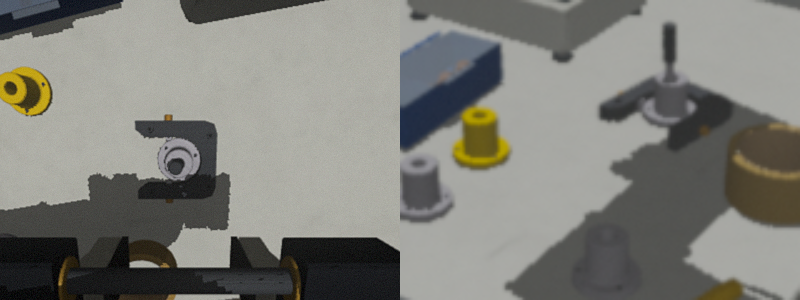

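The pin stands nearly upright in the sleeve. The sleeve is seated in the nest about 0.4 mm from the home point, and both closed sleeves are still standing. Handing in.

```bash
python3 -c "
from station import arm
print(arm.job_done())"
```

```text
the job is handed in; nothing more can be done
None
```

I handed the job in at about 17 s of the 69 s allowed, with no verdict shown: the middle sleeve was the open one, the pin stands released in it in the nest (measured about 0.4 mm from home), and I never moved the two closed sleeves.

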